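Check the spare prism cell in the lamp tester

ROBOT

A 7-joint arm with a two-finger parallel gripper is mounted at the origin on the work surface. World frame = base frame: x ahead of the robot, y to its left, z up, the work surface at z = 0. Lengths are in m, angles in degrees, forces in N, time in s.
With the tool pointing down it reaches from about 0.4 to 0.85 m from the base axis. Payload 4.4 kg.
Tool frame: the origin (TCP) lies between the finger pads; the fingertips stand ahead of it and the grasp point (between the pads) lies 2 mm behind it (r.tips_ahead is the z of the fingertips in the tool frame, in m); z points along the fingers, y is the line along which they close (so a half turn about z gives the same grasp; the last joint's range is limited). The gripper opens to 94 mm and grips with 3 to 60 N. Pads are 16 mm wide; open, the fingers measure 119 mm over their backs; the gripper's body (75 mm by 177 mm) begins 78 mm behind the grasp point.
Start: joints at [-75.848, 36.005, 2.206, 86.941, -1.547, 57.084, -1.146], TCP at [0.2, 0.618, 0.222] pointing down, gripper open.
Joint ranges: [-175.42, 175.42], [-21.48, 121.26], [-71.46, 75.88], [10.55, 141.38], [-63.04, 243.04], [13.31, 113.54], [-168.57, 168.57]. Speed limits (degrees/s): [147.25, 147.25, 180, 180, 180, 180, 180].

INTERFACE

Orientations are given as a 3x3 rotation matrix whose columns are the frame's x, y, z axes.
In Python, from cell import r gives the robot as it stands.
- The arm moves only by the shell command python3 -m inch 'ROWS' [FORCE]. ROWS is JSON, a list of rows, each a list of 7 numbers: the turn, a rotation vector about the world's x, y, z in rad, then the shift along the world's x, y, z in m, then the finger opening in m, from 0 to 0.094. A call has 1 to 12 rows; each row shifts and turns the commanded pose from where the row before left it; what a row does not reach is not made up. A row lasts 1/8 s, in which the tool goes at most 62.5 mm and 10.7 degrees, less where a joint would pass 70% of its speed; a pose out of reach is approached as far as the arm can. A call with a gripper value outside its range is refused whole. The fingers move at their own pace and stop on an object; FORCE is the grip in N (left out, the last holds). Time passes only in rows, so rows that do not move let the fingers close. It gives the time, the measured TCP pose, the force, the opening and the grip force at its end, in the units of the state.
- r.sense(): the state, without advancing time (a new reading comes with each control period).
- r.capture(name): name is "side" or "top"; returns a dict with "color" (400x640x3 uint8, red, green, blue), "depth" (400x640 float32, m along the optical axis (not along the pixel's ray), 0 where there is no reading), "fx", "fy", "cx", "cy" (pixels), "rvec" (rotation vector, rad) and "tvec" (3), from world to camera coordinates, as OpenCV has them. Camera axes: x right, y down, z forward; pixel columns grow to the right and rows downward; lengths in m; the calibration is good to about 2 mm. A picture is of the moment at which its call begins.
- r.finish_job(): hands the job in; it is judged then, once.
Trained networks look in the newest picture that a camera, given by its name, has taken for a name from the list of things; names that differ only in an ending like _2 or _b are one class to them, and where a whole thing is asked for, a point or a joint stands for the part that bears it (a point fixed in the world has none). Each returns a list of dicts, best first, with "p" (0 to 1); they miss things now and then, are a little off and sometimes report something else, mostly with a low value. They report only what shows in the picture. A call takes as long as a camera call. They do not tell look-alikes from the thing itself.
- r.trace(label, camera): "region" (400x640 bool, what is visible of it).
- r.place_of(label, camera): "position" ([x, y, z] in m, in the coordinates of the camera as it stood for that picture, good to about 4 mm: a listed point, or the origin of a listed thing).
The state is a dict: "time_s": time; "joints": joint angles; "qvel": joint speeds; "effort": joint torques, N m; "eef_pos": TCP position; "ee_rot": TCP orientation; "contact_force": force on the tool from outside, world axes, zero at the start; "torque": the same for the moment, N m; "gripper_width": finger opening in m; "gripper_force": force on a finger pad.
Only numpy, scipy, OpenCV 4.12 (cv2) and the standard library are available. Lean on these libraries where they do the work, as an engineer would, in place of code of your own. Each camera call takes 0.05 s, during which the arm holds its last target. There are 200 camera calls.

TASK

Fold both flaps of the small carton well outward, clearly past upright, and leave them open; then take out the glass cell, touching it only on its two frosted faces and never on its clear windows. Hold it upright in the middle of the gap between the lamp and the receiver of the lamp tester, centred on the light path so that the beam passes squarely in and out through its two clear windows, touching no part of the tester, and finish while still holding it there, motionless. Leave everything else on the table and in the carton where it is.

Things in the scene. Friction and masses are not known exactly. Their poses are not given: they have to be found in the camera images.
- cell_mid (a point): Centre (half-way up) of the loose glass cell, a 90 g block standing upright on the carton's padding: 60 mm high, 36 mm along its own y, 24 mm along its own x, z up. Its +y and -y faces (24 x 60 mm, 36 mm apart) are frosted white cheeks 4 mm thick: grip only these, at any height. Its +x and -x faces are the clear windows (middle 28 mm of the 36 mm); light is to pass along own x.
- cell_window: The clear middle of the cell (24 mm along x, 28 mm along y, 60 mm high, both clear windows), fixed in the cell, same axes; origin at the centre of the cell's underside. The robot must not touch it.
- carton: Small open-topped cardboard carton, fixed: outside 120 mm along its own x, 150 mm along its own y, 78 mm high, walls 3 mm; origin at the centre of its underside. Firm grey padding covers the floor, its top 13 mm above the table; the cell stands on it near the middle, own y within 0.35 rad of the carton's y. Flaps are hinged on the +y and -y rims.
- flap_a (a joint): Hinge angle (rad) of the flap on the carton's +y rim: 0 closed (level, reaching inward), 1.57 upright, 2.7 the stop, folded outward and down. Starts half open. The crease is stiff (about 0.5 N at the free edge), so the flap stays where it is left. Flap 116 mm wide along the carton's x, 50 mm from hinge to free edge, 3 mm thick.
- flap_b (a joint): The same for the flap on the carton's -y rim.
- flap_a_hinge (a point): Point on the hinge line of flap_a, mid-width, at the top of the carton's +y wall (78 mm above the table); the hinge line runs along the carton's x.
- flap_b_hinge (a point): The same for flap_b, on the carton's -y wall.
- flap_a_edge (a point): Middle of the free edge of flap_a (moves with it), 50 mm from the hinge.
- flap_b_edge (a point): Middle of the free edge of flap_b.
- beam_mid (a point): Middle of the light path of the lamp tester, half-way between lamp and receiver, 90 mm above the table; its x axis runs along the beam from lamp to receiver, z is up.
- tester: Lamp tester, fixed: aluminium base 250 x 60 x 16 mm; at its own -x end a black round lamp (46 mm diameter) with steel nozzle, at its +x end a black square receiver (56 mm) with steel tube. Nozzle and tube end 65 mm either side of the middle (gap 130 mm); nothing is higher than 116 mm. Beam 14 mm across, 90 mm above the table. Origin at the centre of the underside; x along the beam.
- lens_ring: Small brass ring, 24 mm across, 8 mm high, lying on the padding in a corner of the carton (about 38 mm along the carton's -x and 50 mm along its +y from the middle): leave it. Origin at the centre of its underside.
- screwdriver_grip (a point): Handle of a black screwdriver, 190 mm long, lying on the table between carton and tester: leave it.
- mug: White mug, 80 mm wide, 90 mm high, beyond the carton and tester: leave it. Origin at the centre of its underside.
- multimeter: Black multimeter 150 x 75 x 34 mm lying at the robot's far right: leave it. Origin at the centre of its underside.
- wrench_grip (a point): Steel wrench, 160 mm long, lying at the far left: leave it.
- tape: Roll of black tape, 90 mm across, 22 mm high, lying beyond the carton and tester: leave it. Origin at the centre of its underside.
Mind the look-alikes: they are no part of the job. Leave any green look-alike of the carton alone.

How it is judged:
By the outcome, as a careful person would: the job done as asked, in the order asked, and still so for the second after the job is handed in, while the arm keeps its last pose, push and grip.
It also fails if it takes over 72 s, if anything falls off the work surface, if the arm or the gripper's body presses on something with over 40 N, if the wrist force passes 120 N, or if a joint passes its speed limit or range.

## Working session

There is one attempt and no reset: what is moved stays moved. The work goes in short steps, Python scripts to look and compute and a shell command to move; the robot and the scene stay as the last step left them, time stands still between calls to the robot, and variables do not carry over. Pictures are saved under pics/ and viewed, at most 10 in all, crops included, and the job is handed in when it is done.

```bash
ls; mkdir -p pics
cat > h.py <<'E'
from cell import r
import numpy as np, cv2
def cap(n,save=None):
    c=r.capture(n); R=cv2.Rodrigues(np.array(c["rvec"],float))[0]; t=np.array(c["tvec"],float).ravel()
    if save: cv2.imwrite(save,c["color"][:,:,::-1])
    return c,R,t
def w(R,t,p): return R.T@(np.array(p)-t)
def px(c,R,t,P):
    q=R@np.array(P)+t; return np.round([c["fx"]*q[0]/q[2]+c["cx"],c["fy"]*q[1]/q[2]+c["cy"]]).astype(int)
def cloud(c,R,t):
    d=c["depth"]; v,u=np.mgrid[:400,:640]
    P=np.stack([(u-c["cx"])/c["fx"]*d,(v-c["cy"])/c["fy"]*d,d],-1)
    return (P-t)@R
E
python3 - <<'E'
from h import *
np.set_printoptions(precision=4,suppress=True)
s=r.sense(); print(s, r.tips_ahead)
for n in("top","side"):
    c,R,t=cap(n,f"pics/{n}0.png")
    print(n, "cam pos",-R.T@t)
    for l in "cell_mid cell_window carton flap_a_hinge flap_a_edge beam_mid tester lens_ring screwdriver_grip mug".split():
        for d in r.place_of(l,n)[:4]:
            P=w(R,t,d["position"]); print(n,l,round(d["p"],2),P,px(c,R,t,P))
E
```

```text
pics
{'time_s': 0.0, 'joints': array([-75.8459,  36.0574,   2.2043,  86.9943,  -1.5476,  57.0848,
        -1.1472]), 'qvel': array([ 0.007 , -0.0063,  0.0744,  0.0399,  0.0297,  0.148 ,  0.0705]), 'effort': array([ -0.0002, -54.9737,   1.1432, -18.6645,  -0.0523,   0.0234,
         0.0002]), 'eef_pos': array([0.1998, 0.6179, 0.2216]), 'ee_rot': array([[-0.9514,  0.3078, -0.0005],
       [ 0.3078,  0.9514, -0.0018],
       [-0.    , -0.0019, -1.    ]]), 'contact_force': array([-0.6236,  0.2636,  0.0193]), 'torque': array([ 0.0304, -0.0129,  0.0169]), 'gripper_force': 0.0, 'gripper_width': 0.09410100540947033} 0.017
top cam pos [ 0.4442 -0.0019  1.5725]
top cell_window 0.62 [ 0.5736 -0.1987  0.118 ] [374 197]
top cell_window 0.55 [ 0.5774 -0.2321  0.0129] [380 199]
top carton 0.91 [0.3268 0.1692 0.0027] [262 268]
top carton 0.72 [ 0.3458 -0.4078  0.0006] [428 267]
top carton 0.68 [ 0.5645 -0.2421  0.0011] [382 203]
top carton 0.65 [ 0.3377 -0.1514 -0.0011] [355 267]
top flap_a_hinge 0.89 [ 0.3296 -0.0787  0.0789] [335 271]
top flap_a_hinge 0.71 [ 0.3654 -0.3352  0.0828] [413 262]
top f
[... 978 characters left out ...]
.333  0.2418 0.0829] [210 203]
side flap_a_hinge 0.92 [ 0.3614 -0.3353  0.0813] [345 298]
side flap_a_hinge 0.76 [ 0.5764 -0.1648  0.0803] [347 227]
side flap_a_hinge 0.62 [ 0.3297 -0.0738  0.0779] [271 253]
side flap_a_edge 0.74 [ 0.3384 -0.1248  0.079 ] [285 261]
side flap_a_edge 0.71 [0.3261 0.1955 0.0829] [216 210]
side flap_a_edge 0.58 [ 0.3512 -0.3826  0.0853] [357 310]
side flap_a_edge 0.56 [ 0.572  -0.1919  0.1166] [354 223]
side beam_mid 0.85 [0.5066 0.253  0.0907] [248 178]
side beam_mid 0.37 [0.7212 0.2753 0.0007] [287 172]
side tester 0.98 [0.5063 0.2504 0.003 ] [250 197]
side screwdriver_grip 0.74 [0.4547 0.002  0.0176] [285 234]
side mug 0.84 [ 0.7544 -0.231   0.0034] [392 227]
```

Run:
```python
import cv2
a=cv2.imread("pics/top0.png")[130:310,200:460]; cv2.imwrite("pics/top0c.png",cv2.resize(a,None,fx=3,fy=3,interpolation=2))
b=cv2.imread("pics/side0.png")[150:350,180:440]; cv2.imwrite("pics/side0c.png",cv2.resize(b,None,fx=3,fy=3,interpolation=2))
```

```text
(no output)
```

View pics/top0c.png

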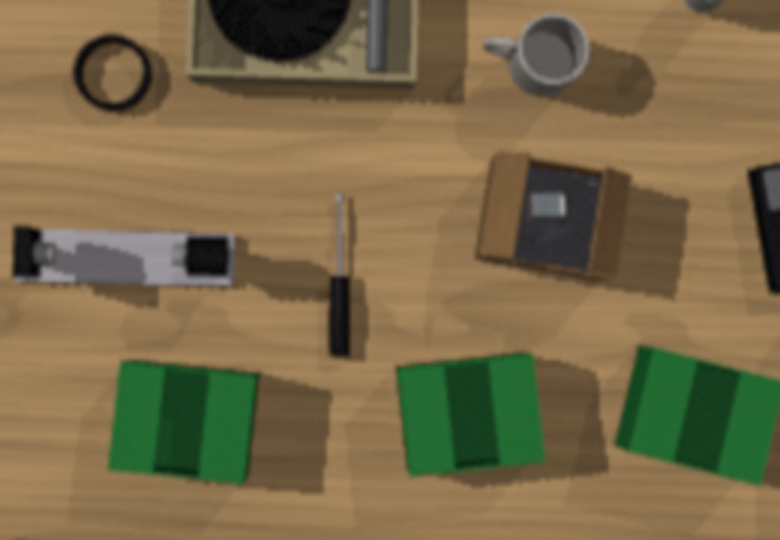

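View pics/side0c.png

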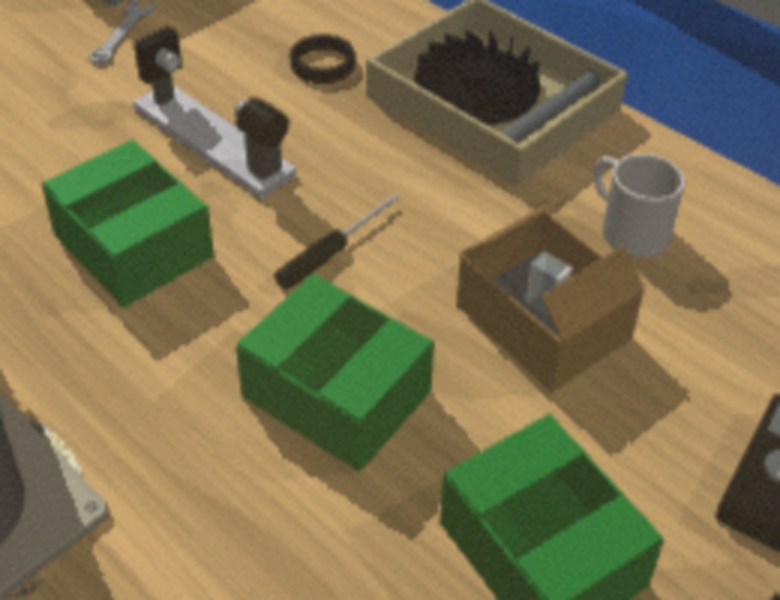

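Four cartons in the top picture: green ones at about (262,268), (355,267) and (428,267), all closed, and a brown one at (384,202) with half-open flaps and the glass cell inside. The brown one is the carton in the job. The crops already show it enlarged: its cell is at crop pixel (547,205), and the green ones are the look-alikes. The tester lies at (242,216). Next I'll measure the geometry.

```bash
cat > m.py <<'E'
from h import *
np.set_printoptions(precision=4,suppress=True)
def rect(p):
    (c,s,a)=cv2.minAreaRect(p.astype(np.float32)); return np.array(c),np.array(s),a
for n in("top","side"):
    c,R,t=cap(n); W=cloud(c,R,t); print(n,c["fx"])
    for l,lo,hi in (("carton",.06,.084),("cell_mid",.066,.08),("tester",.01,.022),("flap_a",.0,.14)):
        for d in r.trace(l,n)[:5]:
            m=d["region"]&(c["depth"]>0); P=W[m]; cen=P.mean(0)
            print(n,l,round(d["p"],2),"n",len(P),"mean",cen,"z",P[:,2].min(),P[:,2].max())
            if l=="flap_a" and (cen[0]<.48 or len(P)<20): continue
            if l=="carton" and cen[0]<.48: continue
            Q=P[(P[:,2]>lo)&(P[:,2]<hi)]
            if len(Q)>5: print("   rect",len(Q),rect(Q[:,:2]),Q[:,2].mean())
            if l=="flap_a":
                u,s,v=np.linalg.svd(Q-Q.mean(0)); print("   normal",v[2],s)
    np.save(f"W_{n}.npy",W)
    for l in ("flap_a_hinge","flap_b_hinge","flap_a_edge","flap_b_edge","cell_mid","carton","beam_mid","tester","lens_ring"):
        for d in r.place_of(l,n)[:8]:
            P=w(R,t,d["position"])
            if P[0]>.48: print("  ",l,round(d["p"],2),P)
E
python3 m.py
python3 - <<'E'
import numpy as np
np.set_printoptions(precision=3,suppress=True,linewidth=200)
W=np.load('W_top.npy')
print((W[178:226,358:412:2,2]*1000).astype(int)[::2])
print((W[200:232,200:284:2,2]*1000).astype(int)[::2])
E
```

```text
top 448.9942128182668
top carton 0.91 n 1750 mean [ 0.5649 -0.2419  0.0549] z -0.008160239886187642 0.12694509817177768
   rect 164 (array([ 0.5645, -0.2403]), array([0.1551, 0.1204]), 82.01290130615234) 0.07692103904199298
top carton 0.89 n 1807 mean [ 0.3453 -0.4087  0.0587] z -0.0032961796169018996 0.09137963055028651
top carton 0.87 n 1763 mean [0.3234 0.1675 0.0596] z -0.004310199284916501 0.09127502529998044
top carton 0.69 n 1743 mean [ 0.3397 -0.151   0.0594] z -0.0018797944734077637 0.09499481672936766
top cell_mid 0.68 n 98 mean [ 0.5747 -0.2281  0.0667] z 0.02334276910607429 0.0839952962646275
   rect 68 (array([ 0.5757, -0.2313]), array([0.0208, 0.0345]), 1.9288769960403442) 0.07330674427120765
top tester 0.75 n 1223 mean [0.504  0.2445 0.0467] z 0.0062293597152384755 0.12279590860362534
   rect 748 (array([0.5061, 0.2334]), array([0.0592, 0.2207]), 1.6434171199798584) 0.016021829150777628
top flap_a 0.77 n 543 mean [ 0.3317 -0.1018  0.08  ] z 0.009683372233211926 0.09000209444449117
top flap_a 0.72 n 343 mean [ 0.5569 -0.2974  0.0965] z -0.006228988220187103 0.1205384307
[... 8848 characters left out ...]
6   20   18   12   19   17   16   18
    -1   -4   -5]
 [  -1    0    2    3    0    0    4    0   -1   -5   -6    4   -3   -4    0   -1   -1    1    2    0    0    4    5    1   -2    2    2    3   -2   -5    3 1572    1   -4    0   -6    2    3    5
     1    5    0]
 [  -1    0    6   -5    0   -3    0    0    5   -5    0   -2    0    4   -1   -4    0    5    0   -1    0   -2    1   -6   -3    1    4   -5   -1   -1    4    2    2    1    3   -6   -5    7    4
    -2   -2    0]
 [  -2    0   -1    1    1   -2   -4    0    0    0    2    0   -1    3    0    2    5    7    0    1    0    2    2    0    3    5    2    5   -2    0   -1    3   -3   -3    1   -7   -6    5   -3
    -1    5    4]]
```

```bash
python3 -m inch '[[0,0,0.02,0.03,-0.037,0.0,0.0],[0,0,0.02,0.03,-0.037,0.0,0.0],[0,0,0.02,0.03,-0.037,0.0,0.0],[0,0,0.02,0.03,-0.037,0.0,0.0],[0,0,0.02,0.03,-0.037,0.0,0.0],[0,0,0.02,0.03,-0.037,0.0,0.0],[0,0,0.02,0.03,-0.037,0.0,0.0],[0,0,0.02,0.03,-0.037,0.0,0.0],[0,0,0,0.03,-0.037,0.0,0.0],[0,0,0,0.03,-0.037,0.0,0.0],[0,0,0,0,0,0,0]]'
python3 -m inch '[[0,0,0,0.007,-0.05,0,0],[0,0,0,0.007,-0.05,0,0],[0,0,0,0.007,-0.05,0,0],[0,0,0,0.007,-0.05,0,0],[0,0,0,0.007,-0.05,0,0],[0,0,0,0.007,-0.05,0,0],[0,0,0,0.007,-0.05,0,0],[0,0,0,0.007,-0.05,0,0],[0,0,0,0.007,-0.05,0,0],[0,0,0,0.004,-0.037,0,0],[0,0,0,0,0,0,0],[0,0,0,0,0,0,0]]'
```

```text
time_s: 3.88
eef_pos: [0.5029, 0.244, 0.2226]
ee_rot: [[-0.987, 0.16, 0.002], [0.16, 0.987, -0.002], [-0.002, -0.002, -1.0]]
contact_force: [-0.6, 1.0, 0.3]
gripper_width: 0.0005
gripper_force: 0.0
time_s: 5.38
eef_pos: [0.5673, -0.2365, 0.2223]
ee_rot: [[-0.989, 0.151, -0.0], [0.151, 0.989, 0.002], [0.001, 0.002, -1.0]]
contact_force: [-0.5, 0.8, 0.2]
gripper_width: 0.0003
gripper_force: 0.0
```

```bash
python3 -m inch '[[0,0,0,0,0,-0.022,0],[0,0,0,0,0,-0.022,0],[0,0,0,0,0,-0.022,0],[0,0,0,0,0,-0.022,0],[0,0,0,0,0,-0.022,0],[0,0,0,0,0,0,0]]'
python3 -m inch '[[0,0,0,0.0016,0.011,0,0],[0,0,0,0.0016,0.011,0,0],[0,0,0,0.0016,0.011,0,0],[0,0,0,0.0016,0.011,0,0],[0,0,0,0.0016,0.011,0,0],[0,0,0,0.0016,0.011,0,0],[0,0,0,0.0016,0.011,0,0],[0,0,0,0.0016,0.011,0,0],[0,0,0,0,0,0,0],[0,0,0,0,0,0,0]]'
```

```text
time_s: 6.12
eef_pos: [0.5663, -0.2355, 0.1112]
ee_rot: [[-0.989, 0.149, -0.003], [0.149, 0.989, 0.002], [0.004, 0.002, -1.0]]
contact_force: [0.3, 0.2, 0.1]
gripper_width: 0.0004
gripper_force: 0.0
time_s: 7.38
eef_pos: [0.5798, -0.1505, 0.1125]
ee_rot: [[-0.988, 0.152, -0.0], [0.152, 0.988, 0.0], [0.0, 0.0, -1.0]]
contact_force: [0.3, -0.4, -0.2]
gripper_width: 0.0004
gripper_force: 0.0
```

```bash
python3 -m inch '[[0,0,0,-0.003,-0.022,0,0],[0,0,0,-0.003,-0.022,0,0],[0,0,0,-0.003,-0.022,0,0],[0,0,0,-0.003,-0.022,0,0],[0,0,0,-0.0016,-0.011,0,0],[0,0,0,-0.0016,-0.011,0,0],[0,0,0,-0.0016,-0.011,0,0],[0,0,0,-0.0016,-0.011,0,0],[0,0,0,-0.0016,-0.011,0,0],[0,0,0,-0.0016,-0.011,0,0],[0,0,0,-0.0016,-0.011,0,0],[0,0,0,-0.0016,-0.011,0,0]]'
python3 -m inch '[[0,0,0,-0.0008,-0.006,0,0],[0,0,0,0,0,0,0],[0,0,0,0,0,0,0]]'
python3 - <<'E'
from h import *
np.set_printoptions(precision=4,suppress=True)
for n in("top","side"):
    c,R,t=cap(n,f"pics/{n}1.png")
    for l in ("flap_a_hinge","flap_a_edge"):
        for d in r.place_of(l,n)[:8]:
            P=w(R,t,d["position"])
            if P[0]>.48: print(n,l,round(d["p"],2),P)
b=cv2.imread("pics/side1.png")[170:290,280:440]; cv2.imwrite("pics/side1c.png",cv2.resize(b,None,fx=4,fy=4,interpolation=2))
E
```

```text
time_s: 8.88
eef_pos: [0.5547, -0.3272, 0.1123]
ee_rot: [[-0.988, 0.152, -0.0], [0.152, 0.988, 0.0], [0.0, 0.0, -1.0]]
contact_force: [0.5, 0.6, 0.4]
gripper_width: 0.0007
gripper_force: 0.4
time_s: 9.25
eef_pos: [0.5543, -0.3325, 0.1125]
ee_rot: [[-0.988, 0.152, 0.0], [0.152, 0.988, -0.0], [-0.0, -0.0, -1.0]]
contact_force: [-0.1, -0.4, -0.3]
gripper_width: 0.0003
gripper_force: 0.0
top flap_a_hinge 0.66 [ 0.5763 -0.1624  0.0801]
top flap_a_edge 0.6 [ 0.5825 -0.1266  0.1101]
side flap_a_hinge 0.83 [ 0.5768 -0.1627  0.0829]
side flap_a_hinge 0.2 [ 0.5563 -0.3141  0.0819]
side flap_a_edge 0.69 [ 0.5787 -0.1253  0.1086]
```

View pics/side1c.png

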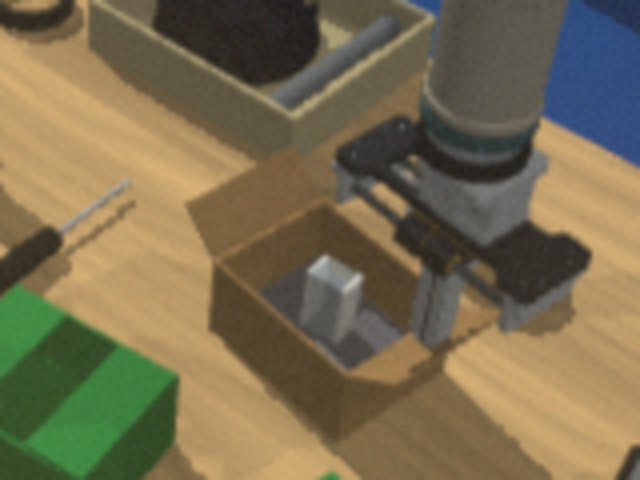

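Flap a now stands at about 2.46 rad (edge at side crop (245,180)). Flap b is folded outward too, beside the fingers at (440,350), and the cell is upright and undisturbed at (333,300). I'll raise the arm and re-measure the cell.

```bash
python3 -m inch '[[0,0,0,0,0.005,0.02,0.0],[0,0,0,0,0,0.03,0.06],[0,0,0,0,-0.02,0.03,0.06],[0,0,0,0,-0.02,0.01,0.06],[0,0,0,0,0,0,0.06]]'
python3 - <<'E'
from h import *
np.set_printoptions(precision=4,suppress=True)
ims=[]
for n in("top","side"):
    c,R,t=cap(n)
    for l in ("cell_mid","cell_window","flap_b_edge","flap_b_hinge"):
        for d in r.place_of(l,n)[:8]:
            P=w(R,t,d["position"])
            if P[0]>.48: print(n,l,round(d["p"],2),P)
    for l in ("cell_mid",):
        for d in r.trace(l,n)[:3]:
            W=cloud(c,R,t); P=W[d["region"]&(c["depth"]>0)]; Q=P[(P[:,2]>.066)&(P[:,2]<.08)]
            if len(Q)>10: print(n,l,d["p"],len(Q),cv2.minAreaRect(Q[:,:2].astype(np.float32)))
    # rectified view of plane z=0.073, 2 px/mm, world x up, y left, 80mm around cell
    K=np.array([[c["fx"],0,c["cx"]],[0,c["fy"],c["cy"]],[0,0,1]])
    H=K@np.c_[R[:,0],R[:,1],R[:,2]*.073+t]
    S=5.  # px/mm ; out (i,j): y=-.231+(200-i)/5000 ; x=.577+(200-j)/5000
    A=np.array([[0,-1/(1000*S),.577+200/(1000*S)],[-1/(1000*S),0,-.231+200/(1000*S)],[0,0,1]])
    ims.append(cv2.warpPerspective(c["color"][:,:,::-1],H@A,(400,400),flags=cv2.INTER_CUBIC|cv2.WARP_INVERSE_MAP))
cv2.imwrite("pics/rect.png",np.hstack(ims))
E
```

```text
time_s: 10.18
eef_pos: [0.5544, -0.3695, 0.2047]
ee_rot: [[-0.988, 0.155, 0.003], [0.155, 0.988, -0.003], [-0.003, -0.002, -1.0]]
contact_force: [-0.1, -0.4, 0.5]
gripper_width: 0.037
gripper_force: 0.0
top cell_mid 0.62 [ 0.536  -0.1879  0.0185]
top cell_mid 0.41 [ 0.5764 -0.2313  0.0458]
top cell_window 0.39 [ 0.5793 -0.2296  0.0124]
top flap_b_edge 0.78 [ 0.5468 -0.3561  0.1082]
top flap_b_hinge 0.93 [ 0.5534 -0.3118  0.0827]
top flap_b_hinge 0.33 [0.5084 0.2514 0.0904]
side cell_mid 0.72 [ 0.5745 -0.2297  0.0481]
side cell_window 0.62 [ 0.5775 -0.2299  0.0137]
side flap_b_edge 0.52 [ 0.5519 -0.3552  0.1076]
side flap_b_hinge 0.71 [ 0.5537 -0.3125  0.0811]
side cell_mid 0.66 89 ((0.576561450958252, -0.228996142745018), (0.036790311336517334, 0.02851564809679985), 82.77162170410156)
```

View pics/rect.png

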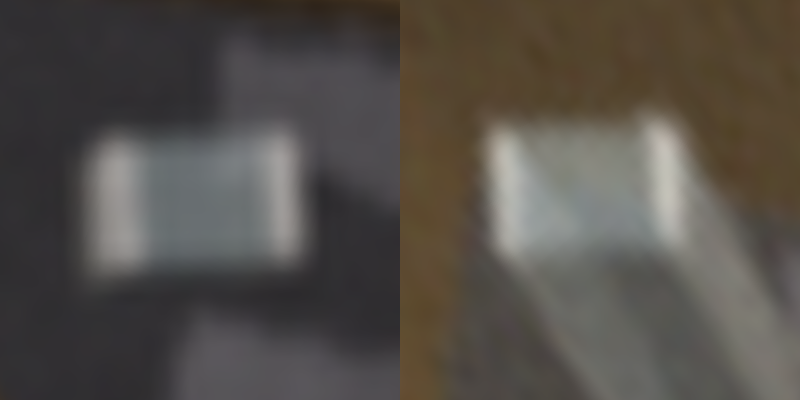

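```bash
python3 -m inch '[[0,0,0.05,0.0056,0.035,0,0.068],[0,0,0.05,0.0056,0.035,0,0.068],[0,0,0.05,0.0056,0.035,0,0.068],[0,0,0.05,0.0056,0.034,0,0.068],[0,0,0,0,0,0,0.068],[0,0,0,0,0,-0.04,0.068],[0,0,0,0,0,-0.03,0.068],[0,0,0,0,0,0,0.068]]'
```

```text
time_s: 11.78
eef_pos: [0.5745, -0.2295, 0.1304]
ee_rot: [[-0.999, -0.045, -0.005], [-0.045, 0.999, 0.001], [0.005, 0.001, -1.0]]
contact_force: [0.4, -0.6, 0.9]
gripper_width: 0.0683
gripper_force: 0.0
```

```bash
python3 -m inch '[[0,0,0,0.001,-0.001,-0.02,0.068],[0,0,0,0,0,-0.02,0.068],[0,0,0,0,0,-0.02,0.068],[0,0,0,0,0,-0.015,0.068],[0,0,0,0,0,0,0.068],[0,0,0,0,0,0,0.068]]'
```

```text
time_s: 12.52
eef_pos: [0.5782, -0.23, 0.0584]
ee_rot: [[-0.999, -0.047, 0.001], [-0.047, 0.999, -0.001], [-0.001, -0.001, -1.0]]
contact_force: [1.2, 0.3, 0.0]
gripper_width: 0.0682
gripper_force: 0.0
```

```bash
python3 -m inch '[[0,0,0,0,0,-0.005,0.06],[0,0,0,0,0,0,0.05],[0,0,0,0,0,0,0.044],[0,0,0,0,0,0,0.040],[0,0,0,0,0,0,0.038],[0,0,0,0,0,0,0.03],[0,0,0,0,0,0,0.03],[0,0,0,0,0,0,0.03]]' 18
```

```text
time_s: 13.52
eef_pos: [0.5777, -0.2299, 0.0526]
ee_rot: [[-0.999, -0.047, 0.0], [-0.047, 0.999, -0.0], [-0.0, -0.0, -1.0]]
contact_force: [-0.7, -1.0, 1.1]
gripper_width: 0.0358
gripper_force: 18.0
```

```bash
python3 -m inch '[[0,0,0,0,0,0.01,0.03],[0,0,0,0,0,0.02,0.03],[0,0,0,0,0,0.03,0.03],[0,0,0,0,0,0.03,0.03],[0,0,0,0,0,0.03,0.03],[0,0,0,0,0,0.02,0.03],[0,0,0,0,0,0.01,0.03],[0,0,0,0,0,0,0.03]]'
python3 - <<'E'
from h import *
np.set_printoptions(precision=4,suppress=True)
c,R,t=cap("side","pics/side2.png")
for l in ("cell_mid","lens_ring","flap_a_edge","flap_b_edge"):
    for d in r.place_of(l,"side")[:4]:
        P=w(R,t,d["position"]); 
        if P[0]>.48:print(l,round(d["p"],2),P)
b=cv2.imread("pics/side2.png")[150:270,290:430]; cv2.imwrite("pics/side2c.png",cv2.resize(b,None,fx=5,fy=5,interpolation=2))
# tester geometry
for n in ("top","side"):
    c,R,t=cap(n); W=cloud(c,R,t)
    for d in r.place_of("beam_mid",n)[:1]: print(n,d["p"],w(R,t,d["position"]))
    m=(np.abs(W[...,0]-.507)<.06)&(np.abs(W[...,1]-.25)<.16)&(c["depth"]>0)
    P=W[m]; B=P[(P[:,2]>.010)&(P[:,2]<.022)]
    # edges of base: per-y-bin min/max x
    for lo,hi,nm in((2,98,"x-edges"),):
        ys=np.arange(.14,.37,.02); L=[];U=[];Y=[]
        for y in ys:
            q=B[np.abs(B[:,1]-y)<.01,0]
            if len(q)>25: Y.append(y);L.append(np.percentile(q,lo));U.append(np.percentile(q,hi))
        print("slope lo/hi deg",[np.degrees(np.arctan(np.polyfit(Y,e,1)[0])) for e in(L,U)], "at y=.251",[np.polyval(np.polyfit(Y,e,1),.251) for e in(L,U)])
    T=P[P[:,2]>.09]; a=T[T[:,1]<.25];b=T[T[:,1]>.25]
    for q in(a,b): print("  post",len(q),q.mean(0),np.percentile(q,3,axis=0),np.percentile(q,97,axis=0))
E
```

```text
time_s: 14.52
eef_pos: [0.5778, -0.2294, 0.203]
ee_rot: [[-0.999, -0.047, 0.001], [-0.047, 0.999, -0.0], [-0.001, -0.0, -1.0]]
contact_force: [-0.4, -0.0, -0.8]
gripper_width: 0.0358
gripper_force: 18.0
cell_mid 0.67 [ 0.5747 -0.2302  0.1968]
flap_a_edge 0.6 [ 0.579  -0.1243  0.111 ]
flap_b_edge 0.51 [ 0.5522 -0.3538  0.1086]
top 0.84 [0.5081 0.2504 0.0925]
slope lo/hi deg [np.float64(-0.2724311202177277), np.float64(0.21525711221418992)] at y=.251 [np.float64(0.47684005310952515), np.float64(0.5337878464253802)]
  post 221 [0.5055 0.1484 0.1075] [0.4864 0.1226 0.0947] [0.526  0.1792 0.1175]
  post 177 [0.5039 0.3359 0.1103] [0.4776 0.3138 0.0945] [0.5292 0.3512 0.1211]
side 0.88 [0.5085 0.251  0.0896]
slope lo/hi deg [np.float64(0.06847001150002645), np.float64(3.653459069901565)] at y=.251 [np.float64(0.47651130200801656), np.float64(0.5306121413555092)]
  post 174 [0.501  0.1434 0.1062] [0.4851 0.1247 0.0915] [0.5242 0.1814 0.117 ]
  post 163 [0.5022 0.3355 0.1077] [0.4779 0.315  0.0912] [0.5306 0.3522 0.1206]
```

View pics/side2c.png

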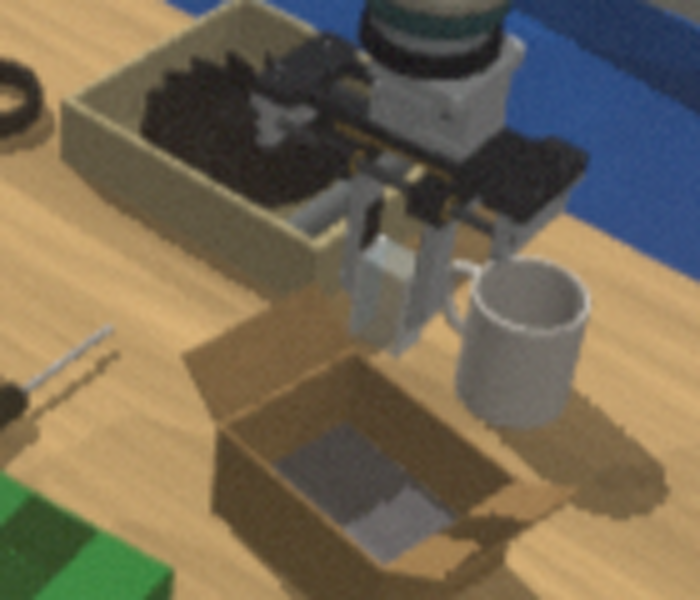

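Run:
```python
from h import *
out=[]
for n,z in(("top",.016),("side",.016)):
    c,R,t=cap(n); K=np.array([[c["fx"],0,c["cx"]],[0,c["fy"],c["cy"]],[0,0,1]])
    H=K@np.c_[R[:,0],R[:,1],R[:,2]*z+t]; S=2500.
    A=np.array([[0,-1/S,.507+140/S],[-1/S,0,.251+390/S],[0,0,1]])
    im=cv2.warpPerspective(c["color"][:,:,::-1],H@A,(780,280),flags=cv2.INTER_CUBIC|cv2.WARP_INVERSE_MAP)
    cv2.line(im,(0,140),(780,140),(0,0,255),1); cv2.line(im,(390,0),(390,280),(0,0,255),1); out.append(im)
cv2.imwrite("pics/test.png",np.vstack(out))
```

```text
(no output)
```

View pics/test.png

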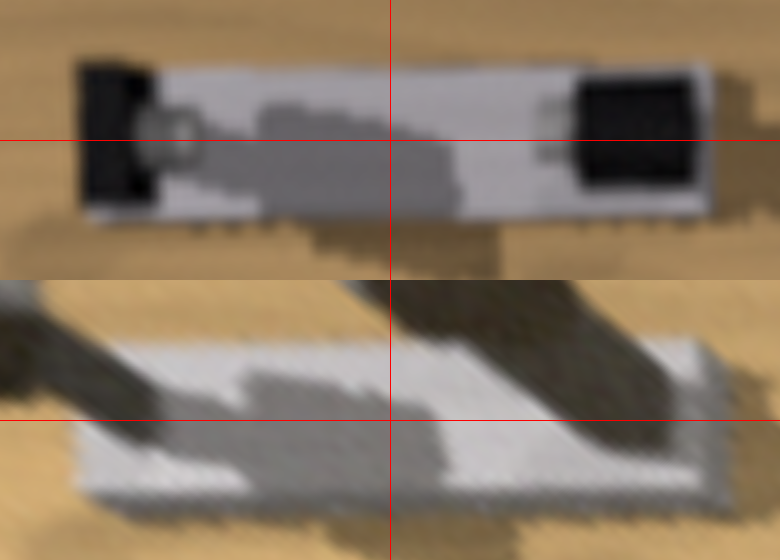

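```bash
python3 -m inch '[[0,0,-0.06,-0.003,0.02,0.005,0.03],[0,0,-0.12,-0.006,0.04,0,0.03],[0,0,-0.14,-0.006,0.04,0,0.03],[0,0,-0.14,-0.006,0.042,0,0.03],[0,0,-0.14,-0.006,0.042,0,0.03],[0,0,-0.14,-0.006,0.042,0,0.03],[0,0,-0.14,-0.006,0.042,0,0.03],[0,0,-0.14,-0.006,0.042,0,0.03],[0,0,-0.14,-0.006,0.042,0,0.03],[0,0,-0.14,-0.006,0.042,0,0.03],[0,0,-0.14,-0.006,0.042,0,0.03],[0,0,-0.10,-0.005,0.03,0,0.03]]'
python3 -m inch '[[0,0,-0.06,-0.002,0.012,0,0.03],[0,0,0,0,0,0,0.03],[0,0,0,0,0,0,0.03],[0,0,0,0,0,0,0.03]]'
```

```text
time_s: 16.58
eef_pos: [0.509, 0.2391, 0.2075]
ee_rot: [[-0.077, 0.997, 0.0], [0.997, 0.077, 0.001], [0.001, 0.0, -1.0]]
contact_force: [0.4, -0.5, -0.8]
gripper_width: 0.0362
gripper_force: 18.0
time_s: 17.08
eef_pos: [0.5079, 0.2473, 0.2076]
ee_rot: [[-0.017, 1.0, 0.0], [1.0, 0.017, -0.0], [-0.0, 0.0, -1.0]]
contact_force: [0.5, -0.3, -0.6]
gripper_width: 0.0359
gripper_force: 18.0
```

```bash
python3 -m inch '[[0,0,-0.005,-0.001,0.0027,0,0.03],[0,0,0,0,0,-0.02,0.03],[0,0,0,0,0,-0.025,0.03],[0,0,0,0,0,-0.025,0.03],[0,0,0,0,0,-0.02,0.03],[0,0,0,0,0,-0.012,0.03],[0,0,0,0,0,-0.006,0.03],[0,0,0,0,0,0,0.03],[0,0,0,0,0,0,0.03],[0,0,0,0,0,0,0.03],[0,0,0,0,0,0,0.03]]'
python3 - <<'E'
from h import *
np.set_printoptions(precision=4,suppress=True)
ims=[]
for n in("top","side"):
    c,R,t=cap(n,f"pics/{n}3.png")
    for l in ("cell_mid","cell_window","beam_mid","tester","flap_a_edge","flap_b_edge","screwdriver_grip"):
        for d in r.place_of(l,n)[:6]:
            P=w(R,t,d["position"])
            if d["p"]>.3 and (P[0]>.48 or l[0]=="s"): print(n,l,round(d["p"],2),P)
b=cv2.imread("pics/side3.png")[120:230,190:310]; cv2.imwrite("pics/side3c.png",cv2.resize(b,None,fx=5,fy=5,interpolation=2))
s=r.sense();print(s["eef_pos"],s["ee_rot"],s["contact_force"],s["gripper_width"])
E
```

```text
time_s: 18.45
eef_pos: [0.5068, 0.2513, 0.0998]
ee_rot: [[-0.013, 1.0, 0.001], [1.0, 0.013, 0.0], [0.0, 0.001, -1.0]]
contact_force: [0.4, -0.6, -1.2]
gripper_width: 0.0361
gripper_force: 18.0
top beam_mid 0.91 [0.5101 0.2528 0.0889]
top tester 0.76 [0.5054 0.2497 0.0024]
top flap_a_edge 0.58 [ 0.5802 -0.1269  0.1096]
top flap_b_edge 0.78 [ 0.5486 -0.3567  0.1076]
top flap_b_edge 0.34 [0.509  0.2493 0.0934]
top screwdriver_grip 0.81 [ 0.457  -0.0005  0.016 ]
side cell_mid 0.7 [0.5058 0.2513 0.0942]
side cell_window 0.52 [0.5059 0.2514 0.0631]
side beam_mid 0.78 [0.5088 0.2501 0.092 ]
side tester 0.82 [0.5074 0.2507 0.0009]
side flap_a_edge 0.66 [ 0.5833 -0.1237  0.1091]
side flap_b_edge 0.75 [ 0.5523 -0.3539  0.1088]
side screwdriver_grip 0.72 [ 0.5812 -0.1247  0.1079]
side screwdriver_grip 0.54 [0.453  0.0018 0.0143]
[0.5066 0.2512 0.0995] [[-0.0129  0.9999 -0.    ]
 [ 0.9999  0.0129  0.0001]
 [ 0.0001 -0.     -1.    ]] [-0.349   0.325  -1.1123] 0.03552896138263379
```

View pics/side3c.png

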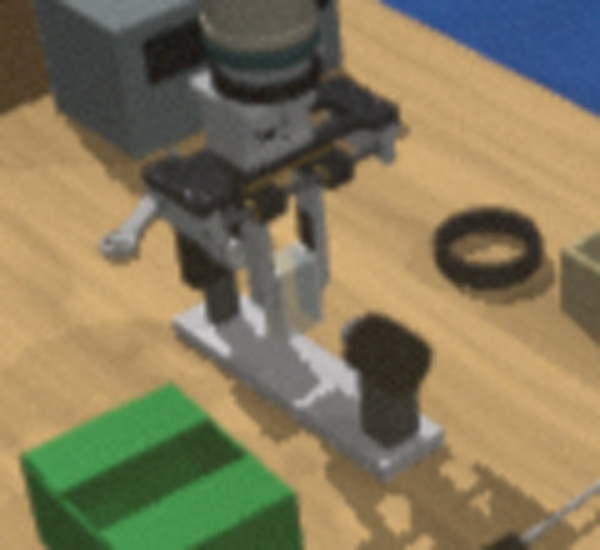

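The picture shows the cell upright between the fingers at crop (295,285), in the middle of the gap, clear of the nozzle and tube. I'll make a 1 mm trim, let it settle and hand in.

```bash
python3 -m inch '[[0,0,0,0.0008,-0.0005,0,0.03],[0,0,0,0,0,0,0.03],[0,0,0,0,0,0,0.03],[0,0,0,0,0,0,0.03],[0,0,0,0,0,0,0.03],[0,0,0,0,0,0,0.03]]'
python3 -c "
from cell import r
print(r.finish_job())"
```

```text
time_s: 20.0
eef_pos: [0.5074, 0.2507, 0.0995]
ee_rot: [[-0.013, 1.0, 0.0], [1.0, 0.013, 0.0], [0.0, 0.0, -1.0]]
contact_force: [-0.1, 0.7, -0.4]
gripper_width: 0.036
gripper_force: 18.0
the job is handed in; nothing more can be done
None
```

I folded both flaps well outward (flap a measured about 2.46 rad, flap b similar). The cell, gripped only on its frosted cheeks, is held still and upright in the middle of the tester's gap, within about 2 mm of the measured beam centre. The job was handed in at 20 s; no verdict came back.

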